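Click the winged key onto the extruder gate drive and turn the gate to its mark

TASK

Stand the red winged key on the square drive of the clay extruder's green gate head and push it straight down until the drive's spring ball clicks into the key and the key is fully home on the collar, never loading the drive with more than about 25 N. Then turn the key clockwise (seen from above) until the yellow pointer stands over the red mark, and let go, leaving the key clicked on and upright. Leave the blue key and the other things where they are.

Things in the scene. Friction and masses are not known exactly. Their poses are not given: they have to be found in the camera images.
- red_key: loose winged key standing upright on its skirt, about 0.25 kg, 96 mm tall. Origin: centre of its underside, z up. Steel skirt 44 mm diameter, z 0 to 60 mm. In the underside a square bore 21.2 mm wide, sides parallel to the key's x and y, 48 mm deep, mouth flared by 4 mm over the first 8 mm; a 10 mm high groove for the ball is centred 32 mm up the bore. Fits in any of four quarter turns.
- red_grip (a point): centre of the red key's grip, 78 mm above its underside. The grip is 64 mm long along the key's x, 22 mm thick along y, 36 mm tall (60 to 96 mm above the underside). Take it from above, closing along the key's y.
- blue_key: loose key of the same shape with a blue grip and a 15 mm bore that does not fit; not to be moved
- gate_head: head bolted to the bench: green gearbox on a foot 116 x 104 mm (x by y), outlet to its +x. Origin: centre of its underside, z up; the drive's axis runs up through it. Pushing the key on takes 4 to 12 N until the ball clicks, about 3 mm short of home; home, the key's underside rests on the collar.
- dial (a point): centre of the silver dial plate's top, 58 mm above the head's underside. Above it: a steel collar, 48 mm diameter, 6 mm thick, on it the square drive, 20 mm wide, 44 mm long, the top 5 mm tapered. The collar's height is set anew each time and not reported: top 76 to 100 mm above the head's underside. It sinks when pushed (spring, 12 N per mm, 6 mm travel) and comes back.
- red_mark (a point): the red mark on the dial plate, 35 mm from the drive's axis, 1.2 rad clockwise (from above) from the black mark, which lies towards the head's -x. The yellow pointer sits on the edge of the collar above.
- spindle (a joint): turn of drive, collar and pointer, rad: 0 with the pointer at the black mark, growing clockwise seen from above, 1.2 at the red mark; starts between -0.2 and 0.3, ends at -0.4 and 1.55; stays where left (friction 0.12 N m). At 0 the drive's sides are parallel to the head's x and y: the drive's yaw is the head's yaw minus this value.
- ball (a joint): how far the spring ball is pushed into the drive, m: 0 fully out (free, or clicked into the key's groove), about 0.002 while it rubs on the bore's wall
- water_cup: grey water cup, 75 mm wide, 48 mm tall, bystander, origin under its centre
- bamboo_taped: bamboo stick with a taped grip, 170 x 14 x 12 mm, bystander, origin under its centre
- wood_rib: flat oval wooden rib, 43 x 100 x 8 mm, bystander, origin under its centre
There are look-alikes about, which are no part of the job. What is shaped like the red_key but pink is not meant.

How it is judged:
On the way, in this order (a step that is already met when the one before it is completed fails the run):
1. the red key is clicked home on the drive, upright, before the drive has been turned far (value of joint ball below 0.001 m and horizontal distance between red_key and gate_head below 0.004 m and z of red_key in the frame of gate_head below 0.1025 m and angle between red_key's own z axis and vertical below 0.08 rad and value of joint spindle below 0.7 rad), for 0.2 s.
2. the pointer has been turned to the red mark (value of joint spindle between 1.05 and 1.35 rad), for 0.2 s.
At the end, for the whole second after the job is handed in: The red key sits upright (within 0.08 rad) and at rest on the drive, within 4 mm of its axis, its underside at most 102.5 mm above the head's underside, the ball out in its groove (within 1 mm), and the pointer within 0.15 rad of the red mark (all of step 2 and value of joint ball below 0.001 m and horizontal distance between red_key and gate_head below 0.004 m and z of red_key in the frame of gate_head below 0.1025 m and angle between red_key's own z axis and vertical below 0.08 rad and linear speed of red_key below 0.02 m/s); the robot touches nothing.
It fails at once if the red key and the gate head press on each other with more than 25 N (contact force between red_key and gate_head above 25 N).
It fails at once if the blue key is moved by more than 2 cm (distance of blue_key from where it was at the start of the episode above 0.02 m).
It fails at once if the cup, the bamboo stick or the rib is moved by more than 3 cm (distance of any of water_cup, bamboo_taped, wood_rib from where it was at the start of the episode above 0.03 m).
It also fails if it takes over 51 s, if anything falls off the work surface, if the arm or the gripper's body presses on something with over 40 N, if the wrist force passes 120 N, or if a joint passes its speed limit or range.

ROBOT

A 6-joint arm with a two-finger parallel gripper is mounted at the origin on a cart in front of the work surface, level with it; the furniture and walls round the work are solid. World frame = base frame: x ahead of the robot, y to its left, z up, the work surface at z = 0. Lengths are in m, angles in rad, forces in N, time in s.
With the tool pointing down it reaches from about 0.35 to 0.925 m from the base axis. Payload 6.4 kg.
Tool frame: the origin (TCP) lies midway between the tips of the shut fingers; the grasp point (between the pads) lies 19 mm behind it; z points along the fingers, y is the line along which they close (so a half turn about z gives the same grasp; the last joint's range is limited). The gripper opens to 94 mm and grips with 3 to 60 N. Pads are 16 mm wide; open, the fingers measure 119 mm over their backs; the gripper's body (75 mm by 177 mm) begins 78 mm behind the grasp point.
Start: joints at [-1.307, 0.245, 1.558, -0, 1.339, -0.174], TCP at [0.276, -0.589, 0.205] pointing down, gripper open.
Joint ranges: [-3.13, 3.13], [-1.02, 2.26], [0.13, 2.54], [-0.95, 4.09], [0.21, 2.88], [-2.74, 2.74]. Speed limits (rad/s): [2.57, 2.57, 3.14, 3.14, 3.14, 3.14].

INTERFACE

Orientations are given as a rotation vector (axis times angle).
In Python, from rig import arm, optics, job gives the robot as it stands.
- The arm moves only by the tool step_arm, never from a script. Its argument "steps" is a list of rows, each an object with "dr": the turn, a rotation vector about the tool's x, y, z in units of pi/2 rad (1.0 is pi/2 rad), a list of three; "offset": the shift along the tool's x, y, z in units of 10 cm (1.0 is 10 cm), a list of three; "claw": the closure, from 0 (fully open) to 1 (shut). In form: [{"dr": [wx, wy, wz], "offset": [x, y, z], "claw": claw}, ...]. A call has 1 to 5 rows; each row shifts and turns the commanded pose from where the row before left it, along the tool's axes as they then stand; what a row does not reach is not made up. A row lasts 1/10 s, in which the tool goes at most 50 mm and 8.59 degrees, less where a joint would pass 70% of its speed; a pose out of reach is approached as far as the arm can. A call with a number of a shift or a turn outside -1 to 1 is refused whole. A call with a gripper value outside its range is refused whole. The fingers move at their own pace and stop on an object; "grip_force" is the grip in N (left out, the last holds). Time passes only in rows, so rows that do not move let the fingers close. It gives the time, the measured TCP pose, the force, the opening and the grip force at its end, in the units of the state.
- arm.state(): the state, without advancing time (a new reading comes with each control period).
- optics.read_camera(name): name is "scene" or "side" or "wrist"; returns the picture (400x640x3 uint8, red, green, blue); there is no depth.
- optics.camera_model(name): a dict with "intrinsics" (3x3 intrinsics, pixels), "R" (3x3) and "t" (3): a world point X has camera coordinates R X + t; the wrist camera has in their place "hand_eye" (4x4, takes a point from camera to tool coordinates, whose origin is the TCP and whose axes are the flange's). Camera axes: x right, y down, z forward; pixel columns grow to the right and rows downward; lengths in m; the calibration is good to about 2 mm. A picture is of the moment at which its call begins: read the wrist's pose just before it. camera_model takes no time and is no camera call.
- job.hand_in(): hands the job in; it is judged then, once.
The state is a dict: "t": time; "joint_pos": joint angles; "qvel": joint speeds; "tau": joint torques, N m; "eef_pos": TCP position; "ee_rot": TCP orientation; "wrist_force": force on the tool from outside, world axes, zero at the start; "wrist_torque": the same for the moment, N m; "finger_gap": finger opening in m; "gripper_force": force on a finger pad.
Only numpy, scipy, OpenCV 4.12 (cv2) and the standard library are available. Lean on these libraries where they do the work, as an engineer would, in place of code of your own. Each camera call takes 0.05 s, during which the arm holds its last target. There are 200 camera calls.

## Working session

There is one attempt and no reset: what is moved stays moved. The work goes in short steps, Python scripts to look and compute and a tool call to move; the robot and the scene stay as the last step left them, time stands still between calls to the robot, and variables do not carry over. Pictures are saved under pics/ and viewed, at most 10 in all, crops included, and the job is handed in when it is done.

Besides the shell and the picture viewer there is one more tool, called by a JSON object that holds its "fn" and its "kwargs". step_arm: Moves the arm, as the interface text tells. Shifts and turns lie within -1 to 1; 1 stands for 10 cm of shift or pi/2 rad of turn. Its arguments: {"type":"object","properties":{"steps":{"type":"array"},"grip_force":{"type":"number"}},"required":["steps"]}

```bash
ls; mkdir -p pics
python3 - <<'E'
from rig import arm,optics
import cv2
s=arm.state();print(s['t'],s['eef_pos'],s['ee_rot'],s['finger_gap'])
for n in('scene','side'):
    cv2.imwrite(f'pics/{n}0.png',optics.read_camera(n)[:,:,::-1])
    m=optics.camera_model(n);print(n,m)
print(optics.camera_model('wrist'))
E
```

```text
pics
0.0 [ 0.27540947 -0.58812002  0.20436686] [-3.06482478e+00 -6.81756023e-01  1.61123030e-04] 0.09403868201570349
scene {'intrinsics': array([[387.46633597,   0.        , 309.86779765],
       [  0.        , 387.46633597, 190.71315365],
       [  0.        ,   0.        ,   1.        ]]), 'R': array([[ 0.5203101 , -0.85394709,  0.00719533],
       [-0.38454736, -0.24181122, -0.89087073],
       [ 0.76249638,  0.4607621 , -0.45419992]]), 't': array([-0.32733744,  0.27062816,  0.53396249])}
side {'intrinsics': array([[443.39104738,   0.        , 307.26927512],
       [  0.        , 443.39104738, 198.51259333],
       [  0.        ,   0.        ,   1.        ]]), 'R': array([[-0.81583961, -0.57808265, -0.01503923],
       [-0.37791304,  0.55266744, -0.74279233],
       [ 0.43770705, -0.60031588, -0.66935296]]), 't': array([0.3953737 , 0.30554503, 0.64217786])}
{'intrinsics': array([[349.04232003,   0.        , 317.46104381],
       [  0.        , 349.04232003, 198.88341227],
       [  0.        ,   0.        ,   1.        ]]), 'hand_eye': array([[-3.39027911e-04, -9.66505257e-01, -2.56646590e-01,
         7.45800179e-02],
       [ 9.99999910e-01, -3.93238752e-04,  1.59906435e-04,
         3.63501187e-04],
       [-2.55473796e-04, -2.56646513e-01,  9.66505304e-01,
        -1.78384977e-01],
       [ 0.00000000e+00,  0.00000000e+00,  0.00000000e+00,
         1.00000000e+00]])}
```

View pics/scene0.png

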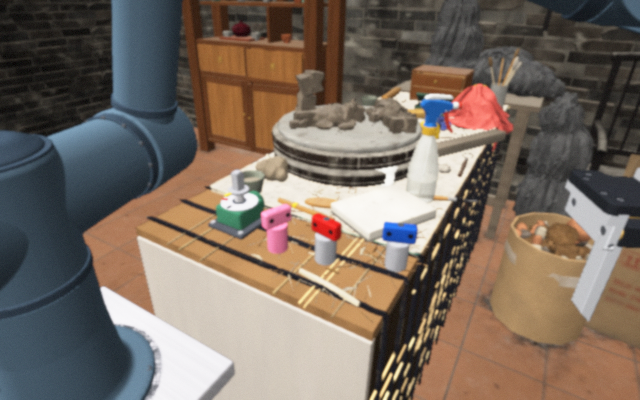

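View pics/side0.png

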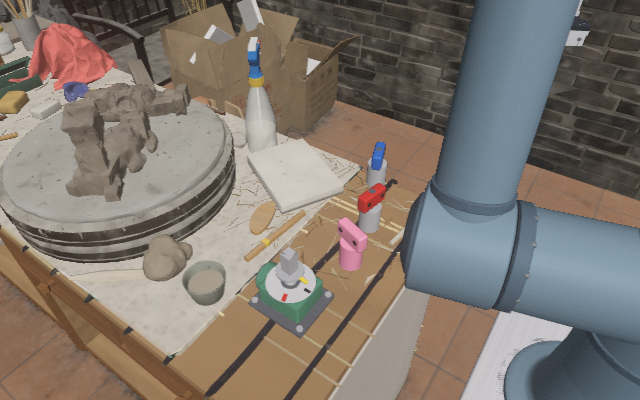

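Scene picture: pink key (277,230), red key (326,238), blue key (399,247), and the head at (240,210). Side picture: pink (350,245), red (371,207), blue (377,165), head (291,295). The red-gripped one between pink and blue fits the description; I'll confirm it in an enlarged crop.

Run:
```python
import cv2,numpy as np
a=cv2.imread('pics/scene0.png')[165:275,205:355];b=cv2.imread('pics/side0.png')[170:340,240:400]
a=cv2.resize(a,None,fx=5,fy=5,interpolation=cv2.INTER_CUBIC)
b=cv2.resize(b,None,fx=3.5,fy=3.5,interpolation=cv2.INTER_CUBIC)
cv2.imwrite('pics/a.png',a);cv2.imwrite('pics/b.png',b);print(a.shape,b.shape)
```

```text
(550, 750, 3) (595, 560, 3)
```

View pics/a.png

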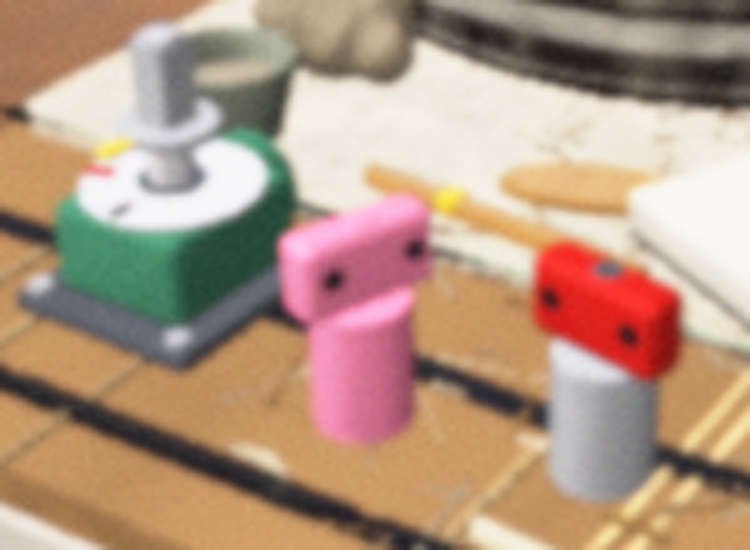

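View pics/b.png

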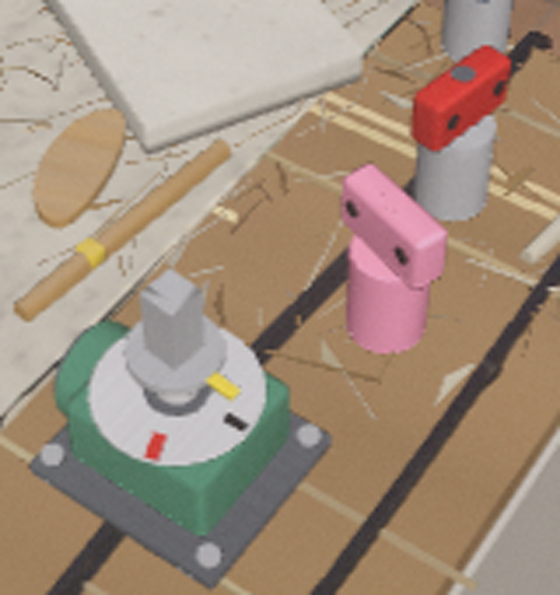

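Confirmed: the red grip on a steel skirt, at side (372,191) and scene (326,219), is the one meant. The pink one is all pink. In the side crop, the head's bolts are at (53,455), (309,435) and (209,555), the drive top is at (168,285), the black mark at (235,421), the red mark at (156,446) and the pointer at (222,386).

```bash
cat > h.py <<'E'
import numpy as np
from rig import arm,optics
from scipy.spatial.transform import Rotation as R
def ray(n,p):
    m=optics.camera_model(n);K,Rm,t=m['intrinsics'],np.array(m['R']),np.array(m['t'])
    return -Rm.T@t, Rm.T@np.linalg.solve(K,[*p,1])
def atz(n,p,z):
    c,d=ray(n,p);return c+d*(z-c[2])/d[2]
def tri(p1,p2):
    A=np.zeros((3,3));b=np.zeros(3)
    for n,p in(('scene',p1),('side',p2)):
        c,d=ray(n,p);d/=np.linalg.norm(d);P=np.eye(3)-np.outer(d,d);A+=P;b+=P@c
    return np.linalg.solve(A,b)
def S(u,v):return ((u+.5)/5-.5+205,(v+.5)/5-.5+165)
def D(u,v):return ((u+.5)/3.5-.5+240,(v+.5)/3.5-.5+170)
E
python3 - <<'E'
from h import *
np.set_printoptions(precision=4,suppress=True)
print('red dot',atz('scene',S(608,269),.096),atz('side',D(463,74),.096),tri(S(608,269),D(463,74)))
print('wing bottom line',[atz('side',D(*p),.096) for p in((417,97),(488,48),(509,60),(436,113))])
print('drive top',tri(S(162,33),D(168,285)))
print('collar', tri(S(170,122),D(176,362)))
print('dial marks',[atz('side',D(*p),.058) for p in((235,421),(156,446))],[atz('scene',S(*p),.058) for p in((121,210),(98,170))])
print('dial c',atz('side',D(178,392),.058),atz('scene',S(173,182),.058))
print('bolts',[atz('side',D(*p),.01) for p in((53,455),(309,435),(209,555))])
print('pink',atz('side',D(393,220),.096))
print(optics.camera_model('side')['R'][:0])
E
```

```text
red dot [ 0.4376 -0.1531  0.096 ] [ 0.4369 -0.1522  0.096 ] [ 0.4374 -0.1529  0.0957]
wing bottom line [array([ 0.4482, -0.1213,  0.096 ]), array([ 0.4362, -0.1798,  0.096 ]), array([ 0.4215, -0.1772,  0.096 ]), array([ 0.4332, -0.1159,  0.096 ])]
drive top [0.4584 0.0874 0.131 ]
collar [0.4567 0.0892 0.084 ]
dial marks [array([0.4221, 0.0881, 0.058 ]), array([0.4443, 0.1207, 0.058 ])] [array([0.4218, 0.0872, 0.058 ]), array([0.4449, 0.122 , 0.058 ])]
dial c [0.4546 0.0898 0.058 ] [0.4544 0.0848 0.058 ]
bolts [array([0.5064, 0.1287, 0.01  ]), array([0.4074, 0.0454, 0.01  ]), array([0.4086, 0.1298, 0.01  ])]
pink [ 0.4112 -0.0346  0.096 ]
[]
```

```bash
cat >> h.py <<'E'
def yaw(r): x=r.as_matrix()[:,0]; return np.arctan2(x[1],x[0])
def plan(p,y):
    """shift in tool axes (mm-> units) and turn about tool z to a pointing-down pose"""
    s=arm.state();r=R.from_rotvec(s['ee_rot']);t=R.from_euler('z',y)*R.from_euler('x',np.pi)
    o=r.inv().apply(np.array(p)-s['eef_pos'])/.1; d=(r.inv()*t).as_rotvec()/(np.pi/2)
    print('t',s['t'],'eef',s['eef_pos'].round(4),'yaw',round(yaw(r),4),'gap',s['finger_gap'],'F',np.round(s['wrist_force'],2))
    print('offset',o.round(4),'dr',d.round(4))
E
python3 - <<'E'
from h import *
plan([.447,-.033,.24],.437)
E
```

```text
t 0.1 eef [ 0.2754 -0.5882  0.2045] yaw 0.4378 gap 0.0939933292241828 F [-0.09  0.1  -0.08]
offset [ 3.9078 -4.3012 -0.3468] dr [-0.0011 -0.0002  0.0005]
```

{"fn": "step_arm", "kwargs": {"steps": [{"dr":[0,0,0],"offset":[0.325,-0.358,-0.029],"claw":0},{"dr":[0,0,0],"offset":[0.325,-0.358,-0.029],"claw":0},{"dr":[0,0,0],"offset":[0.325,-0.358,-0.029],"claw":0},{"dr":[0,0,0],"offset":[0.325,-0.358,-0.029],"claw":0},{"dr":[0,0,0],"offset":[0.325,-0.358,-0.029],"claw":0}], "grip_force": 40}}

```text
t: 0.6
eef_pos: [0.3469, -0.3556, 0.2196]
ee_rot: [-3.066, -0.681, 0.0]
wrist_force: [0.6, 0.3, 0.7]
finger_gap: 0.094
gripper_force: 0.0
```

{"fn": "step_arm", "kwargs": {"steps": [{"dr":[0,0,0],"offset":[0.325,-0.358,-0.029],"claw":0},{"dr":[0,0,0],"offset":[0.325,-0.358,-0.029],"claw":0},{"dr":[0,0,0],"offset":[0.325,-0.358,-0.029],"claw":0},{"dr":[0,0,0],"offset":[0.325,-0.358,-0.029],"claw":0},{"dr":[0,0,0],"offset":[0.325,-0.358,-0.029],"claw":0}]}}

```text
t: 1.1
eef_pos: [0.4181, -0.1247, 0.2344]
ee_rot: [3.067, 0.681, 0.0]
wrist_force: [0.4, -0.3, 0.1]
finger_gap: 0.0935
gripper_force: 0.0
```

{"fn": "step_arm", "kwargs": {"steps": [{"dr":[0,0,0],"offset":[0.325,-0.358,-0.029],"claw":0},{"dr":[0,0,0],"offset":[0.325,-0.358,-0.029],"claw":0},{"dr":[0,0,0],"offset":[0,0,0],"claw":0},{"dr":[0,0,0],"offset":[0,0,0],"claw":0}]}}

```text
t: 1.5
eef_pos: [0.4465, -0.0334, 0.24]
ee_rot: [3.066, 0.686, -0.001]
wrist_force: [0.7, -0.4, 0.1]
finger_gap: 0.094
gripper_force: 0.0
```

Run:
```python
from h import *
import cv2,json
s=arm.state();im=optics.read_camera('wrist')[:,:,::-1]
json.dump([list(s['eef_pos']),list(s['ee_rot'])],open('w1.json','w'))
cv2.imwrite('pics/w1.png',im)
plan([.4374,-.1529,.2],1.369)
```

```text
t 1.55 eef [ 0.4464 -0.0344  0.2399] yaw 0.4382 gap 0.09386433748167101 F [0.12 0.59 0.87]
offset [-0.5835  1.0348  0.3989] dr [-4.000e-04  4.000e-04 -5.926e-01]
```

View pics/w1.png

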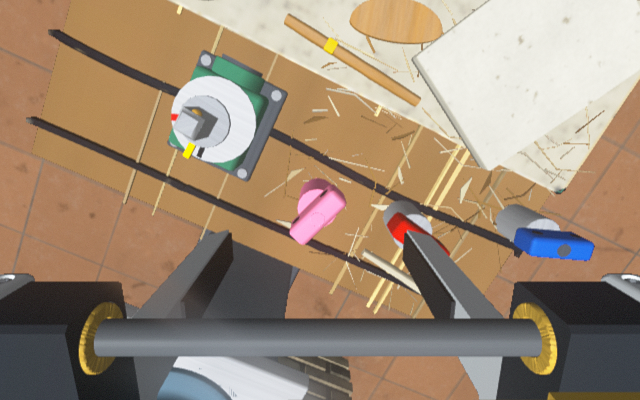

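The wrist view shows the head at (213,115), pink at (318,205), red at (412,225) partly behind a finger, and blue at (545,235). Next I'll move over the red key and enlarge the head.

{"fn": "step_arm", "kwargs": {"steps": [{"dr":[0,0,0],"offset":[-0.1945,0.345,0.133],"claw":0},{"dr":[0,0,0],"offset":[-0.1945,0.345,0.133],"claw":0},{"dr":[0,0,0],"offset":[-0.1945,0.345,0.133],"claw":0},{"dr":[0,0,-0.085],"offset":[0,0,0],"claw":0},{"dr":[0,0,-0.085],"offset":[0,0,0],"claw":0}]}}

```text
t: 2.05
eef_pos: [0.4362, -0.1556, 0.1994]
ee_rot: [-2.948, -1.083, 0.002]
wrist_force: [0.3, 1.5, 0.9]
finger_gap: 0.0941
gripper_force: 0.0
```

{"fn": "step_arm", "kwargs": {"steps": [{"dr":[0,0,-0.085],"offset":[0,0,0],"claw":0},{"dr":[0,0,-0.085],"offset":[0,0,0],"claw":0},{"dr":[0,0,-0.085],"offset":[0,0,0],"claw":0},{"dr":[0,0,-0.085],"offset":[0,0,0],"claw":0},{"dr":[0,0,-0.083],"offset":[0,0,0],"claw":0}]}}

```text
t: 2.55
eef_pos: [0.4367, -0.1546, 0.2]
ee_rot: [-2.432, -1.988, 0.001]
wrist_force: [0.4, 0.5, -1.0]
finger_gap: 0.094
gripper_force: 0.0
```

Run:
```python
from h import *
import cv2,json
w=cv2.imread('pics/w1.png')[40:190,160:295]
c=cv2.resize(w,None,fx=4,fy=4,interpolation=cv2.INTER_CUBIC)
arm_s=arm.state()
im=optics.read_camera('wrist')[:,:,::-1]
json.dump([list(arm_s['eef_pos']),list(arm_s['ee_rot'])],open('w2.json','w'))
cv2.imwrite('pics/w2full.png',im); print(im.shape)
cv2.imwrite('pics/w1c.png',c)
plan([.4374,-.1529,.059],1.369)
```

```text
(400, 640, 3)
t 2.6 eef [ 0.4367 -0.1545  0.2   ] yaw 1.3743 gap 0.09424918780248508 F [ 0.14  0.7  -0.33]
offset [0.0174 0.0044 1.41  ] dr [-0.0005  0.      0.0034]
```

View pics/w1c.png

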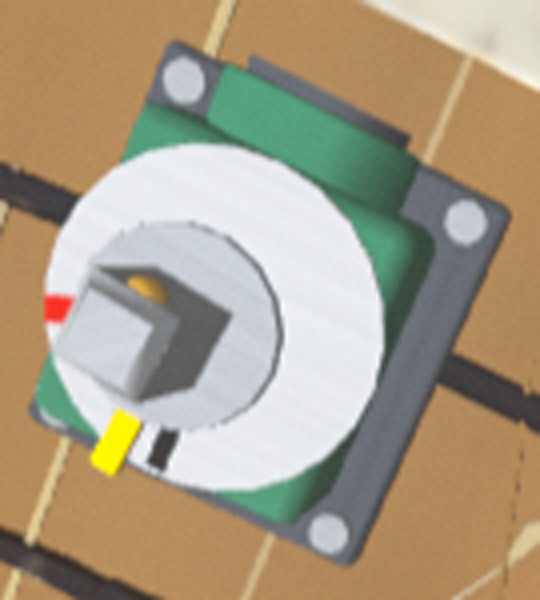

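View pics/w2full.png

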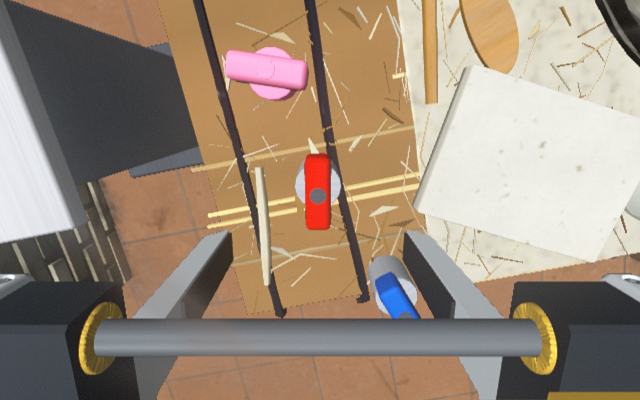

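```bash
cat >> h.py <<'E'
import json
def wz(f,p,z):
    e,r=json.load(open(f));r=R.from_rotvec(r);m=optics.camera_model('wrist');H=np.array(m['hand_eye'])
    c=np.array(e)+r.apply(H[:3,3]);d=r.apply(H[:3,:3]@np.linalg.solve(m['intrinsics'],[*p,1]))
    return c+d*(z-c[2])/d[2]
def C(u,v):return ((u+.5)/4-.5+160,(v+.5)/4-.5+40)
E
python3 - <<'E'
from h import *
np.set_printoptions(precision=4,suppress=True)
print('red',wz('w2.json',(317.7,196),.096),[wz('w2.json',p,.096) for p in((306,228),(330,228),(306,155),(330,155))])
print('blue top',wz('w2.json',(392,286),.096),'skirt mid',wz('w2.json',(393,276),.055), atz('scene',(399,231),.08),atz('side',(378,152),.08))
print('bolts',b:=[wz('w1.json',C(*p),.01) for p in((183,80),(466,221),(328,533))],'c',(b[0]+b[2])/2)
print('marks',wz('w1.json',C(163,450),.058),wz('w1.json',C(59,309),.058),'dial c',wz('w1.json',C(214,316),.058))
for zc in(.078,.082,.086,.090):
    t=[wz('w1.json',C(*p),zc+.044) for p in((93,286),(153,323),(128,388),(55,346))]
    e=[np.arctan2(*(t[(i+1)%4]-t[i])[1::-1]) for i in range(4)]
    p=[wz('w1.json',C(*p),zc) for p in((126,413),(103,470))]
    cc=wz('w1.json',C(185,325),zc)
    print(zc,'top c',sum(t)/4,'edge',np.array(e),'len',[np.linalg.norm(t[(i+1)%4]-t[i]).round(4) for i in range(4)],'ptr',p,'collar',cc)
E
```

```text
red [ 0.4375 -0.153   0.096 ] [array([ 0.4221, -0.1787,  0.096 ]), array([ 0.4422, -0.1828,  0.096 ]), array([ 0.435 , -0.1175,  0.096 ]), array([ 0.4541, -0.1214,  0.096 ])]
blue top [ 0.4862 -0.2478  0.096 ] skirt mid [ 0.4938 -0.2609  0.055 ] [ 0.4944 -0.282   0.08  ] [ 0.4977 -0.2913  0.08  ]
bolts [array([0.5059, 0.1299, 0.01  ]), array([0.505 , 0.0451, 0.01  ]), array([0.4061, 0.0467, 0.01  ])] c [0.456  0.0883 0.01  ]
marks [0.4208 0.0876 0.058 ] [0.443  0.1236 0.058 ] dial c [0.458  0.0878 0.058 ]
0.078 top c [0.4547 0.0904 0.122 ] edge [-1.6969  3.1326  1.4707 -0.2047] len [np.float64(0.0139), np.float64(0.0148), np.float64(0.0168), np.float64(0.0152)] ptr [array([0.4305, 0.0939, 0.078 ]), array([0.4151, 0.0942, 0.078 ])] collar [0.4562 0.0883 0.078 ]
0.082 top c [0.4555 0.0892 0.126 ] edge [-1.6969  3.1326  1.4707 -0.2047] len [np.float64(0.0137), np.float64(0.0146), np.float64(0.0166), np.float64(0.0149)] ptr [array([0.4315, 0.0927, 0.082 ]), array([0.4162, 0.0931, 0.082 ])] collar [0.4568 0.0872 0.082 ]
0.086 top c [0.4563 0.0879 0.13  ] edge [-1.6969  3.1326  1.4707 -0.2047] len [np.float64(0.0135), np.float64(0.0144), np.float64(0.0163), np.float64(0.0147)] ptr [array([0.4325, 0.0916, 0.086 ]), array([0.4174, 0.092 , 0.086 ])] collar [0.4575 0.0861 0.086 ]
0.09 top c [0.4571 0.0867 0.134 ] edge [-1.6969  3.1326  1.4707 -0.2047] len [np.float64(0.0133), np.float64(0.0142), np.float64(0.0161), np.float64(0.0145)] ptr [array([0.4335, 0.0905, 0.09  ]), array([0.4186, 0.0908, 0.09  ])] collar [0.4582 0.0851 0.09  ]
```

{"fn": "step_arm", "kwargs": {"steps": [{"dr":[0,0,0],"offset":[0.018,0.004,0.44],"claw":0},{"dr":[0,0,0],"offset":[0,0,0.45],"claw":0},{"dr":[0,0,0],"offset":[0,0,0.45],"claw":0},{"dr":[0,0,0],"offset":[0,0,0],"claw":0.3},{"dr":[0,0,0],"offset":[0,0,0],"claw":0.6}]}}

```text
t: 3.1
eef_pos: [0.438, -0.152, 0.0667]
ee_rot: [-2.436, -1.982, 0.001]
wrist_force: [0.1, -0.8, 1.2]
finger_gap: 0.0814
gripper_force: 0.0
```

{"fn": "step_arm", "kwargs": {"steps": [{"dr":[0,0,0],"offset":[0,0,0],"claw":1},{"dr":[0,0,0],"offset":[0,0,0],"claw":1},{"dr":[0,0,0],"offset":[0,0,0],"claw":1},{"dr":[0,0,0],"offset":[0,0,0],"claw":1},{"dr":[0,0,0],"offset":[0,0,0],"claw":1}]}}

```text
t: 3.6
eef_pos: [0.4387, -0.1512, 0.0669]
ee_rot: [2.433, 1.986, 0.0]
wrist_force: [0.7, -0.7, -0.1]
finger_gap: 0.0412
gripper_force: 0.0
```

Run:
```python
from h import *
print([ [atz('side',D(*p),z).round(4) for p in((213,379),(233,393))] for z in(.082,.086)])
plan([.457,.0878,.255],np.pi/2-.13)
```

```text
[[array([0.4338, 0.0886, 0.082 ]), array([0.4215, 0.0899, 0.082 ])], [array([0.4319, 0.0911, 0.086 ]), array([0.4197, 0.0924, 0.086 ])]]
t 3.6 eef [ 0.4387 -0.1512  0.0669] yaw 1.3693 gap 0.041184886468328685 F [ 0.66 -0.7  -0.1 ]
offset [ 2.3774 -0.2975 -1.8821] dr [ 0.0006  0.0002 -0.0455]
```

{"fn": "step_arm", "kwargs": {"steps": [{"dr":[0,0,0],"offset":[0,0,0],"claw":1},{"dr":[0,0,0],"offset":[0,0,0],"claw":1},{"dr":[0,0,0],"offset":[0,0,0],"claw":1},{"dr":[0,0,0],"offset":[0,0,0],"claw":1},{"dr":[0,0,0],"offset":[0,0,0],"claw":1}]}}

```text
t: 4.1
eef_pos: [0.4383, -0.151, 0.0662]
ee_rot: [-2.433, -1.986, 0.0]
wrist_force: [-0.9, 0.2, -0.6]
finger_gap: 0.0216
gripper_force: 39.9
```

{"fn": "step_arm", "kwargs": {"steps": [{"dr":[0,0,0],"offset":[0,0,-0.15],"claw":1},{"dr":[0,0,0],"offset":[0,0,-0.45],"claw":1},{"dr":[0,0,0],"offset":[0,0,-0.45],"claw":1},{"dr":[0,0,0],"offset":[0,0,-0.45],"claw":1},{"dr":[0,0,0],"offset":[0,0,-0.4],"claw":1}]}}

```text
t: 4.6
eef_pos: [0.4382, -0.1509, 0.258]
ee_rot: [2.433, 1.987, 0.0]
wrist_force: [0.8, -0.8, -3.3]
finger_gap: 0.0216
gripper_force: 39.9
```

Run:
```python
from h import *
plan([.457,.0878,.255],np.pi/2-.12)
```

```text
t 4.6 eef [ 0.4382 -0.1509  0.258 ] yaw 1.3693 gap 0.02162292011593731 F [ 0.83 -0.82 -3.28]
offset [ 2.3761 -0.2933  0.0292] dr [ 0.0002  0.0001 -0.0519]
```

{"fn": "step_arm", "kwargs": {"steps": [{"dr":[0,0,0],"offset":[0.479,-0.058,0.006],"claw":1},{"dr":[0,0,0],"offset":[0.479,-0.058,0.006],"claw":1},{"dr":[0,0,0],"offset":[0.479,-0.058,0.006],"claw":1},{"dr":[0,0,0],"offset":[0.479,-0.058,0.006],"claw":1},{"dr":[0,0,0],"offset":[0.479,-0.058,0.006],"claw":1}]}}

```text
t: 5.1
eef_pos: [0.4573, 0.0913, 0.2526]
ee_rot: [-2.434, -1.986, 0.001]
wrist_force: [0.9, -0.8, -3.1]
finger_gap: 0.0219
gripper_force: 40.0
```

{"fn": "step_arm", "kwargs": {"steps": [{"dr":[0,0,-0.052],"offset":[0,0,0],"claw":1},{"dr":[0,0,0],"offset":[0,0,0.4],"claw":1},{"dr":[0,0,0],"offset":[0,0,0],"claw":1},{"dr":[0,0,0],"offset":[0,0,0],"claw":1}]}}

```text
t: 5.5
eef_pos: [0.4571, 0.0894, 0.2125]
ee_rot: [-2.349, -2.083, 0.003]
wrist_force: [0.4, 0.6, -1.8]
finger_gap: 0.0214
gripper_force: 40.0
```

Run:
```python
from h import *
import cv2
plan([.4572,.0898,.21],np.pi/2-.12)
a=optics.read_camera('scene')[:,:,::-1][140:250,190:290];b=optics.read_camera('side')[:,:,::-1][205:345,230:350]
a=cv2.resize(a,(500,550),interpolation=cv2.INTER_CUBIC)
b=cv2.resize(b,(480,560),interpolation=cv2.INTER_CUBIC)
o=np.zeros((560,800,3),np.uint8);o[:550,:400]=a[:,:400];o[:,400:]=b[:,:400]
cv2.imwrite('pics/c.png',o)
```

```text
t 5.5 eef [0.4571 0.0894 0.2125] yaw 1.4506 gap 0.02140853634460633 F [ 0.39  0.59 -1.77]
offset [0.0046 0.001  0.0245] dr [-0.002   0.0001 -0.0001]
```

View pics/c.png

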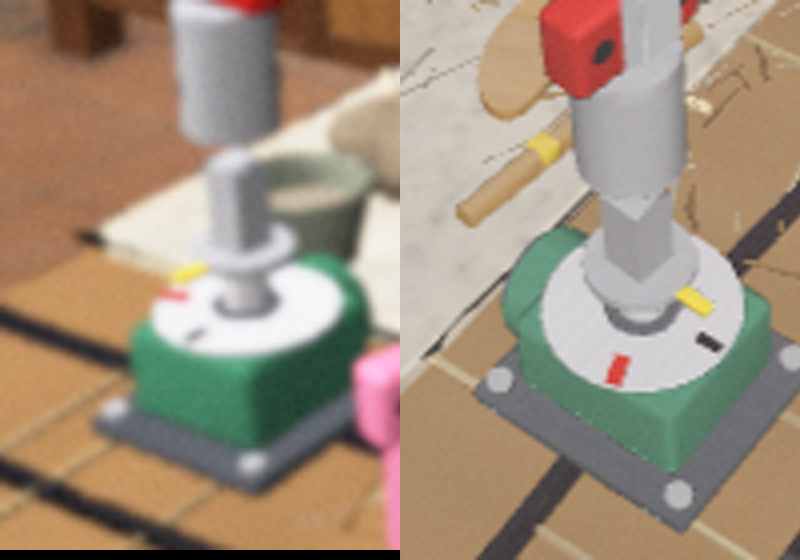

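Run:
```python
from h import *
def proj(n,X):
    m=optics.camera_model(n);q=m['intrinsics']@(np.array(m['R'])@X+m['t']);q=q[:2]/q[2]
    return ((q+.5-[190,140])*5-.5) if n=='scene' else ((q+.5-[230,205])*4-.5+[400,0])
for n in('scene','side'):
    print(n)
    for lab,x,y,z,r in(('dial',.457,.0878,.058,.048),('collar',.457,.0878,.084,.024),('drive',.457,.0878,.11,.01),('top',.457,.0878,.128,.01),('skirtbot',.457,.0878,.148,.022),('skirt40',.457,.0878,.186,.022)):
        c=proj(n,np.array([x,y,z])); ax=np.array(optics.camera_model(n)['R'])[0]
        d=proj(n,np.array([x,y,z])+ax*r)-c
        print(lab,c.round(1),'L/R',(c-d)[0].round(1),(c+d)[0].round(1))
    for dx in([.001,0,0],[0,.001,0]):print(proj(n,np.array([.457,.0878,.146])+dx)-proj(n,np.array([.457,.0878,.146])))
import cv2
im=cv2.imread('pics/c.png').astype(int)
for v,a,b in((60,150,320),(100,150,320),(200,190,290),(243,170,330)):print('scene',v,im[v,a:b:4].sum(1)//3)
for v,a,b in((120,560,700),(150,560,700),(230,590,690),(262,570,720)):print('side',v,a,im[v,a:b:4].sum(1)//3)
```

```text
scene
dial [246.7 303.1] L/R 143.0 350.4
collar [242.4 253. ] L/R 189.8 294.9
drive [237.9 201.6] L/R 215.7 260.1
top [234.8 165.1] L/R 212.4 257.2
skirtbot [231.2 123.8] L/R 181.4 281.0
skirt40 [224.2  42.9] L/R 173.4 275.1
[ 1.50461671 -0.75550572]
[-1.73158154 -0.47803009]
side
dial [641.8 302.3] L/R 528.4 755.2
collar [639.3 263.3] L/R 581.2 697.3
drive [636.6 222.4] L/R 611.8 661.3
top [634.6 193. ] L/R 609.4 659.8
skirtbot [632.4 159. ] L/R 575.9 688.9
skirt40 [627.9  90.8] L/R 569.2 686.5
[-2.04100212 -1.08648054]
[-1.55109448  1.58051338]
scene 60 [123 125 126 123 125 135 152 172 189 192 189 183 177 172 165 160 155 149
 142 139 136 134 132 127 124 122 118 112 106  99  94  96 107 122 129 131
 131 128 120 114 110 106 101]
scene 100 [129 130 130 129 130 129 133 148 169 181 187 186 181 175 167 161 156 151
 148 142 141 138 131 127 122 120 118 114 106 103  95  91  99 117 126 133
 137 138 137 135 134 135 135]
scene 200 [229 230 230 227 218 203 190 186 186 187 181 164 141 123 111 108 109 110
 113 125 144 164 178 181 184]
scene 243 [227 226 226 228 228 228 228 228 226 219 211 203 197 195 193 190 181 164
 141 121 116 122 132 142 157 179 202 216 220 217 200 165 127 105  94  91
  89  87  86  79]
side 120 560 [159 157 154 135 134 146 154 157 159 163 167 171 173 173 174 175 175 174
 175 175 175 175 175 174 171 171 169 163 154 147 137 123 133 141 140]
side 150 560 [129 136 163 159 140 138 148 156 160 163 166 168 170 173 175 174 174 176
 175 175 175 173 173 173 170 169 167 163 156 148 137 125 131 139 138]
side 230 590 [139 157 183 177 152 155 155 153 154 154 153 152 157 158 157 158 158 160
 161 158 166 179 188 183 159]
side 262 570 [210 209 203 178 186 188 189 187 187 187 173 156 156 153 153 156 153 156
 161 157 160 159 160 170 182 190 188 188 189 188 188 186 193 211 210 210
 209 208]
```

The pictures show the key hanging over the drive, aligned to within about 1 mm. Now I'll lower it gently.

{"fn": "step_arm", "kwargs": {"steps": [{"dr":[0,0,0],"offset":[-0.002,0.003,0.06],"claw":1},{"dr":[0,0,0],"offset":[0,0,0.04],"claw":1},{"dr":[0,0,0],"offset":[0,0,0.01],"claw":1},{"dr":[0,0,0],"offset":[0,0,0.01],"claw":1},{"dr":[0,0,0],"offset":[0,0,0],"claw":1}]}}

```text
t: 6.1
eef_pos: [0.4582, 0.0891, 0.2013]
ee_rot: [-2.351, -2.084, 0.0]
wrist_force: [0.5, 0.4, -3.5]
finger_gap: 0.0217
gripper_force: 40.0
```

{"fn": "step_arm", "kwargs": {"steps": [{"dr":[0,0,0],"offset":[0,0,0.01],"claw":1},{"dr":[0,0,0],"offset":[0,0,0.01],"claw":1},{"dr":[0,0,0],"offset":[0,0,0.01],"claw":1},{"dr":[0,0,0],"offset":[0,0,0.01],"claw":1},{"dr":[0,0,0],"offset":[0,0,0],"claw":1}]}}

```text
t: 6.6
eef_pos: [0.4581, 0.0892, 0.1971]
ee_rot: [-2.35, -2.084, 0.0]
wrist_force: [0.1, -0.2, -2.2]
finger_gap: 0.0216
gripper_force: 40.0
```

{"fn": "step_arm", "kwargs": {"steps": [{"dr":[0,0,0],"offset":[0,0,0.01],"claw":1},{"dr":[0,0,0],"offset":[0,0,0.01],"claw":1},{"dr":[0,0,0],"offset":[0,0,0.01],"claw":1},{"dr":[0,0,0],"offset":[0,0,0],"claw":1}]}}

```text
t: 7.0
eef_pos: [0.4581, 0.0891, 0.1941]
ee_rot: [-2.35, -2.084, 0.0]
wrist_force: [0.2, 0.1, -3.5]
finger_gap: 0.0218
gripper_force: 40.0
```

{"fn": "step_arm", "kwargs": {"steps": [{"dr":[0,0,0],"offset":[0,0,0.01],"claw":1},{"dr":[0,0,0],"offset":[0,0,0.01],"claw":1},{"dr":[0,0,0],"offset":[0,0,0],"claw":1}]}}

```text
t: 7.3
eef_pos: [0.4581, 0.0892, 0.1922]
ee_rot: [-2.35, -2.084, 0.0]
wrist_force: [0.3, -0.2, -2.6]
finger_gap: 0.0217
gripper_force: 40.0
```

{"fn": "step_arm", "kwargs": {"steps": [{"dr":[0,0,0],"offset":[0,0,0.01],"claw":1},{"dr":[0,0,0],"offset":[0,0,0.01],"claw":1},{"dr":[0,0,0],"offset":[0,0,0],"claw":1}]}}

```text
t: 7.6
eef_pos: [0.4581, 0.0892, 0.1902]
ee_rot: [-2.35, -2.084, 0.0]
wrist_force: [0.1, -0.6, -3.3]
finger_gap: 0.0218
gripper_force: 40.0
```

{"fn": "step_arm", "kwargs": {"steps": [{"dr":[0,0,0],"offset":[0,0,0.01],"claw":1},{"dr":[0,0,0],"offset":[0,0,0.01],"claw":1},{"dr":[0,0,0],"offset":[0,0,0],"claw":1}]}}

```text
t: 7.9
eef_pos: [0.4581, 0.0892, 0.1882]
ee_rot: [-2.35, -2.084, 0.0]
wrist_force: [0.1, 0.3, -3.7]
finger_gap: 0.0217
gripper_force: 40.0
```

{"fn": "step_arm", "kwargs": {"steps": [{"dr":[0,0,0],"offset":[0,0,0.01],"claw":1},{"dr":[0,0,0],"offset":[0,0,0.01],"claw":1},{"dr":[0,0,0],"offset":[0,0,0],"claw":1}]}}

```text
t: 8.2
eef_pos: [0.458, 0.0892, 0.1866]
ee_rot: [-2.35, -2.084, 0.001]
wrist_force: [-2.4, -0.1, 0.7]
finger_gap: 0.0216
gripper_force: 40.0
```

{"fn": "step_arm", "kwargs": {"steps": [{"dr":[0,0,0],"offset":[0,-0.007,0],"claw":1},{"dr":[0,0,0],"offset":[0,0,0.008],"claw":1},{"dr":[0,0,0],"offset":[0,0,0],"claw":1}]}}

```text
t: 8.5
eef_pos: [0.4574, 0.0892, 0.1851]
ee_rot: [-2.35, -2.084, 0.0]
wrist_force: [-1.3, -0.3, -2.0]
finger_gap: 0.0219
gripper_force: 40.0
```

{"fn": "step_arm", "kwargs": {"steps": [{"dr":[0,0,0],"offset":[0,-0.003,0.008],"claw":1},{"dr":[0,0,0],"offset":[0,0,0.01],"claw":1},{"dr":[0,0,0],"offset":[0,0,0],"claw":1}]}}

```text
t: 8.8
eef_pos: [0.4574, 0.0892, 0.1839]
ee_rot: [2.35, 2.084, 0.001]
wrist_force: [0.2, -0.5, -1.9]
finger_gap: 0.0219
gripper_force: 40.0
```

{"fn": "step_arm", "kwargs": {"steps": [{"dr":[0,0,0],"offset":[0,0,0.01],"claw":1},{"dr":[0,0,0],"offset":[0,0,0.01],"claw":1},{"dr":[0,0,0],"offset":[0,0,0],"claw":1}]}}

```text
t: 9.1
eef_pos: [0.4576, 0.0893, 0.1823]
ee_rot: [2.35, 2.084, 0.001]
wrist_force: [-1.4, -0.1, 3.6]
finger_gap: 0.0219
gripper_force: 40.0
```

{"fn": "step_arm", "kwargs": {"steps": [{"dr":[0,0,0],"offset":[0,0,0.01],"claw":1},{"dr":[0,0,0],"offset":[0,0,0.005],"claw":1},{"dr":[0,0,0],"offset":[0,0,0],"claw":1}]}}

```text
t: 9.4
eef_pos: [0.4575, 0.0893, 0.1804]
ee_rot: [2.35, 2.084, 0.001]
wrist_force: [-1.1, 0.3, 3.3]
finger_gap: 0.0218
gripper_force: 40.0
```

```bash
python3 -c "
from h import *
plan([.457,.0892,.18],np.pi/2-.12);print(arm.state()['wrist_torque'])"
```

```text
t 9.4 eef [0.4575 0.0893 0.1804] yaw 1.4509 gap 0.021771147956912953 F [-1.13  0.29  3.29]
offset [-0.0011 -0.0047  0.0038] dr [ 0.0005 -0.0001  0.0001]
[-0.0255023   0.14611536  0.00432799]
```

{"fn": "step_arm", "kwargs": {"steps": [{"dr":[0,0,0],"offset":[0,0,0.01],"claw":1},{"dr":[0,0,0],"offset":[0,0,0.01],"claw":1},{"dr":[0,0,0],"offset":[0,0,0.01],"claw":1},{"dr":[0,0,0],"offset":[0,0,0],"claw":1}]}}

```text
t: 9.8
eef_pos: [0.4573, 0.0892, 0.1768]
ee_rot: [2.351, 2.084, 0.0]
wrist_force: [0.3, 0.5, -0.9]
finger_gap: 0.0217
gripper_force: 40.0
```

{"fn": "step_arm", "kwargs": {"steps": [{"dr":[0,0,0],"offset":[0,0,0.01],"claw":1},{"dr":[0,0,0],"offset":[0,0,0.01],"claw":1},{"dr":[0,0,0],"offset":[0,0,0.01],"claw":1},{"dr":[0,0,0],"offset":[0,0,0],"claw":1}]}}

```text
t: 10.2
eef_pos: [0.4573, 0.0893, 0.1741]
ee_rot: [2.35, 2.084, 0.0]
wrist_force: [0.9, -0.1, 0.6]
finger_gap: 0.0219
gripper_force: 40.0
```

{"fn": "step_arm", "kwargs": {"steps": [{"dr":[0,0,0],"offset":[0,0,0.015],"claw":1},{"dr":[0,0,0],"offset":[0,0,0.015],"claw":1},{"dr":[0,0,0],"offset":[0,0,0.015],"claw":1},{"dr":[0,0,0],"offset":[0,0,0],"claw":1}]}}

```text
t: 10.6
eef_pos: [0.4572, 0.0893, 0.1694]
ee_rot: [-2.35, -2.084, -0.0]
wrist_force: [1.1, -0.6, -0.2]
finger_gap: 0.0219
gripper_force: 40.0
```

{"fn": "step_arm", "kwargs": {"steps": [{"dr":[0,0,0],"offset":[0,0,0.01],"claw":1},{"dr":[0,0,0],"offset":[0,0,0.01],"claw":1},{"dr":[0,0,0],"offset":[0,0,0.01],"claw":1},{"dr":[0,0,0],"offset":[0,0,0.01],"claw":1},{"dr":[0,0,0],"offset":[0,0,0],"claw":1}]}}

```text
t: 11.1
eef_pos: [0.4572, 0.0893, 0.1655]
ee_rot: [-2.35, -2.084, 0.0]
wrist_force: [1.0, -0.3, -0.2]
finger_gap: 0.0219
gripper_force: 40.0
```

{"fn": "step_arm", "kwargs": {"steps": [{"dr":[0,0,0],"offset":[0,0,0.01],"claw":1},{"dr":[0,0,0],"offset":[0,0,0.01],"claw":1},{"dr":[0,0,0],"offset":[0,0,0.01],"claw":1},{"dr":[0,0,0],"offset":[0,0,0],"claw":1}]}}

```text
t: 11.5
eef_pos: [0.4572, 0.0893, 0.1625]
ee_rot: [-2.35, -2.084, -0.0]
wrist_force: [1.8, 0.2, 0.8]
finger_gap: 0.0221
gripper_force: 40.0
```

{"fn": "step_arm", "kwargs": {"steps": [{"dr":[0,0,0],"offset":[0,0.002,0.01],"claw":1},{"dr":[0,0,0],"offset":[0,0,0.01],"claw":1},{"dr":[0,0,0],"offset":[0,0,0.01],"claw":1},{"dr":[0,0,0],"offset":[0,0,0],"claw":1}]}}

```text
t: 11.9
eef_pos: [0.4572, 0.0893, 0.1591]
ee_rot: [-2.35, -2.084, 0.001]
wrist_force: [1.0, 0.0, -2.4]
finger_gap: 0.0214
gripper_force: 40.0
```

{"fn": "step_arm", "kwargs": {"steps": [{"dr":[0,0,0],"offset":[0,0,0.01],"claw":1},{"dr":[0,0,0],"offset":[0,0,0.01],"claw":1},{"dr":[0,0,0],"offset":[0,0,0],"claw":1}]}}

```text
t: 12.2
eef_pos: [0.4568, 0.0893, 0.1569]
ee_rot: [-2.35, -2.084, 0.002]
wrist_force: [1.0, -0.5, -3.8]
finger_gap: 0.0217
gripper_force: 40.0
```

{"fn": "step_arm", "kwargs": {"steps": [{"dr":[0,0,0],"offset":[0,0,0.01],"claw":1},{"dr":[0,0,0],"offset":[0,0,0.01],"claw":1},{"dr":[0,0,0],"offset":[0,0,0],"claw":1}]}}

```text
t: 12.5
eef_pos: [0.4572, 0.0893, 0.1556]
ee_rot: [-2.35, -2.084, 0.001]
wrist_force: [1.0, 0.5, -3.2]
finger_gap: 0.0213
gripper_force: 40.0
```

{"fn": "step_arm", "kwargs": {"steps": [{"dr":[0,0,0],"offset":[0,0,0.006],"claw":1},{"dr":[0,0,0],"offset":[0,0,0],"claw":1}]}}

```text
t: 12.7
eef_pos: [0.4574, 0.0893, 0.1554]
ee_rot: [-2.35, -2.084, 0.0]
wrist_force: [-1.3, 1.3, -0.5]
finger_gap: 0.0218
gripper_force: 40.0
```

{"fn": "step_arm", "kwargs": {"steps": [{"dr":[0,0,0],"offset":[0,0,0.006],"claw":1},{"dr":[0,0,0],"offset":[0,0,0],"claw":1}]}}

```text
t: 12.9
eef_pos: [0.4574, 0.0893, 0.1551]
ee_rot: [-2.35, -2.084, 0.0]
wrist_force: [-2.8, 0.2, 2.2]
finger_gap: 0.0218
gripper_force: 40.0
```

{"fn": "step_arm", "kwargs": {"steps": [{"dr":[0,0,0],"offset":[0,-0.002,0.006],"claw":1},{"dr":[0,0,0],"offset":[0,0,0],"claw":1},{"dr":[0,0,0],"offset":[0,0,0],"claw":1}]}}

```text
t: 13.2
eef_pos: [0.4574, 0.0893, 0.1548]
ee_rot: [2.35, 2.084, 0.0]
wrist_force: [-4.3, -0.2, 5.3]
finger_gap: 0.0216
gripper_force: 40.0
```

```bash
python3 -c "
from h import *
plan([.457,.0892,.155],np.pi/2-.12);print(arm.state()['wrist_torque'])"
```

```text
t 13.2 eef [0.4574 0.0893 0.1548] yaw 1.4511 gap 0.021640559285311212 F [-4.3  -0.17  5.33]
offset [-0.0014 -0.0043 -0.0024] dr [0.0001 0.     0.0002]
[-0.00581197  0.87775307  0.06838571]
```

{"fn": "step_arm", "kwargs": {"steps": [{"dr":[0,0,0],"offset":[0,-0.003,-0.005],"claw":1},{"dr":[0,0,0],"offset":[0,0,0],"claw":1},{"dr":[0,0,0],"offset":[0,0,0],"claw":1}]}}

```text
t: 13.5
eef_pos: [0.4573, 0.0893, 0.1549]
ee_rot: [2.35, 2.084, 0.001]
wrist_force: [-2.4, 0.8, 3.0]
finger_gap: 0.0221
gripper_force: 40.0
```

{"fn": "step_arm", "kwargs": {"steps": [{"dr":[0,0,0.04],"offset":[0,0.0014,0],"claw":1},{"dr":[0,0,0.04],"offset":[0,0.0014,0],"claw":1},{"dr":[0,0,0],"offset":[0,0,0],"claw":1}]}}

```text
t: 13.8
eef_pos: [0.4576, 0.0892, 0.1549]
ee_rot: [2.476, 1.933, 0.001]
wrist_force: [-2.4, -0.1, 5.6]
finger_gap: 0.0219
gripper_force: 40.0
```

{"fn": "step_arm", "kwargs": {"steps": [{"dr":[0,0,0.04],"offset":[0,0.001,-0.003],"claw":1},{"dr":[0,0,0.04],"offset":[0,0.001,0],"claw":1},{"dr":[0,0,0.04],"offset":[0,0.001,0],"claw":1},{"dr":[0,0,0],"offset":[0,0,0],"claw":1}]}}

```text
t: 14.2
eef_pos: [0.4576, 0.0893, 0.1549]
ee_rot: [-2.647, -1.693, -0.001]
wrist_force: [-2.0, 0.2, 4.2]
finger_gap: 0.0215
gripper_force: 40.0
```

{"fn": "step_arm", "kwargs": {"steps": [{"dr":[0,0,0.04],"offset":[0,0.001,0],"claw":1},{"dr":[0,0,0.04],"offset":[0,0.001,0],"claw":1},{"dr":[0,0,0.04],"offset":[0,0.001,0],"claw":1},{"dr":[0,0,0],"offset":[0,0,0],"claw":1}]}}

```text
t: 14.6
eef_pos: [0.4579, 0.0891, 0.1549]
ee_rot: [-2.794, -1.437, -0.0]
wrist_force: [-2.5, 0.3, 5.0]
finger_gap: 0.0217
gripper_force: 40.0
```

Forces stay low. I've turned 0.32 of 0.70 units, so I'll continue.

{"fn": "step_arm", "kwargs": {"steps": [{"dr":[0,0,0.05],"offset":[0,0.001,-0.002],"claw":1},{"dr":[0,0,0.05],"offset":[0,0.001,0],"claw":1},{"dr":[0,0,0.05],"offset":[0,0.001,0],"claw":1},{"dr":[0,0,0],"offset":[0,0,0],"claw":1}]}}

```text
t: 15.0
eef_pos: [0.4581, 0.089, 0.1549]
ee_rot: [-2.943, -1.099, -0.001]
wrist_force: [-2.1, 1.6, 4.3]
finger_gap: 0.0214
gripper_force: 40.0
```

{"fn": "step_arm", "kwargs": {"steps": [{"dr":[0,0,0.05],"offset":[0,0.001,0],"claw":1},{"dr":[0,0,0.05],"offset":[0,0.001,0],"claw":1},{"dr":[0,0,0.05],"offset":[0,0.001,0],"claw":1},{"dr":[0,0,0.04],"offset":[0,0.001,0],"claw":1},{"dr":[0,0,0],"offset":[0,0,0],"claw":1}]}}

```text
t: 15.5
eef_pos: [0.4584, 0.0885, 0.155]
ee_rot: [3.073, 0.651, 0.001]
wrist_force: [-1.8, 0.4, 3.0]
finger_gap: 0.0217
gripper_force: 40.0
```

Run:
```python
from h import *
import cv2
plan([.4572,.0898,.155],np.pi/2-.12-1.1)
a=optics.read_camera('scene')[:,:,::-1][140:250,190:290];b=optics.read_camera('side')[:,:,::-1][205:345,230:350]
a=cv2.resize(a,(500,550),interpolation=cv2.INTER_CUBIC)
b=cv2.resize(b,(480,560),interpolation=cv2.INTER_CUBIC)
o=np.zeros((560,800,3),np.uint8);o[:550,:400]=a[:,:400];o[:,400:]=b[:,:400]
cv2.imwrite('pics/d.png',o)
```

```text
t 15.5 eef [0.4584 0.0885 0.155 ] yaw 0.4173 gap 0.02166381968757867 F [-1.78  0.38  2.99]
offset [-0.0056 -0.0164 -0.0002] dr [ 0.0001 -0.0003  0.0423]
```

View pics/d.png

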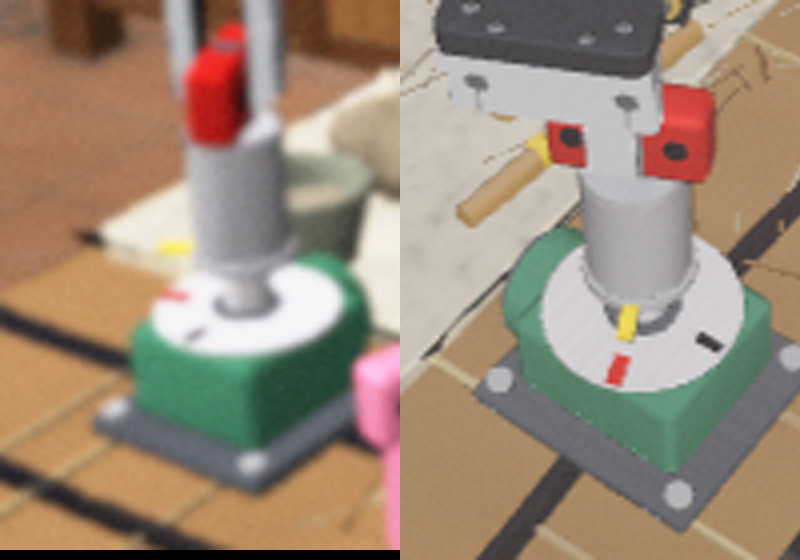

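The key sits flush on the collar. The pointer is at side-crop (627,322) and scene-crop (176,248), close above the red mark.

Run:
```python
from h import *
S2=lambda u,v:((u+.5)/5-.5+190,(v+.5)/5-.5+140)
D2=lambda u,v:((u-400+.5)/4-.5+230,(v+.5)/4-.5+205)
print(tri(S2(176,248),D2(627,322)))
for z in(.082,.085,.088):
  for q in(atz('side',D2(627,322),z),atz('side',D2(630,309),z),atz('side',D2(625,338),z),atz('scene',S2(176,248),z)):
    d=q-[.457,.0875,z];print(z,q.round(4),'spindle',np.arctan2(d[1],-d[0]).round(3)-.012,np.hypot(*d[:2]).round(4))
for q in(atz('side',D2(619,370),.058),atz('scene',S2(173,296),.058)):
    d=q-[.457,.0875,0];print('red',np.arctan2(d[1],-d[0])-.012)
for f in('a',):
    for q in(tri(S(112,148),D(222,386)),atz('side',D(222,386),.085),atz('scene',S(112,148),.085)):
        d=q-[.457,.0875,0];print('start',q,np.arctan2(d[1],-d[0])-.012)
```

```text
[0.44266309 0.11498941 0.08523176]
0.082 [0.4441 0.1133 0.082 ] spindle 1.094 0.0288
0.082 [0.447  0.1074 0.082 ] spindle 1.094 0.0223
0.082 [0.44  0.12  0.082] spindle 1.076 0.0367
0.082 [0.4476 0.1197 0.082 ] spindle 1.274 0.0336
0.085 [0.4426 0.115  0.085 ] spindle 1.076 0.031
0.085 [0.4455 0.1092 0.085 ] spindle 1.071 0.0245
0.085 [0.4385 0.1216 0.085 ] spindle 1.063 0.0388
0.085 [0.4433 0.1154 0.085 ] spindle 1.102 0.0311
0.088 [0.4411 0.1167 0.088 ] spindle 1.06 0.0332
0.088 [0.444  0.1109 0.088 ] spindle 1.052 0.0268
0.088 [0.4371 0.1233 0.088 ] spindle 1.051 0.041
0.088 [0.439  0.1111 0.088 ] spindle 0.906 0.0297
red 1.1847245626571494
red 1.195167966918163
start [0.42570326 0.09243364 0.08642742] 0.1443540672038454
start [0.42662483 0.09138436 0.085     ] 0.11518927348000184
start [0.42730958 0.09429885 0.085     ] 0.213110077689889
```

{"fn": "step_arm", "kwargs": {"steps": [{"dr":[0,0,0.04],"offset":[0,0.001,-0.002],"claw":1},{"dr":[0,0,0.035],"offset":[0,0,0],"claw":1},{"dr":[0,0,0],"offset":[0,0,0],"claw":1},{"dr":[0,0,0],"offset":[0,0,0],"claw":1}]}}

```text
t: 16.0
eef_pos: [0.4584, 0.0884, 0.1551]
ee_rot: [3.106, 0.467, 0.001]
wrist_force: [-0.7, -0.5, 2.5]
finger_gap: 0.0217
gripper_force: 40.0
```

Run:
```python
from h import *
import cv2
plan([.4572,.0898,.155],.3)
print(arm.state()['wrist_torque'])
D2=lambda u,v:(u/8+280-.4375,v/8+270-.4375)
b=optics.read_camera('side')[:,:,::-1];cv2.imwrite('pics/e_full.png',b)
h=cv2.cvtColor(np.ascontiguousarray(b),cv2.COLOR_BGR2HSV)
m=((h[...,0]>22)&(h[...,0]<33)&(h[...,1]>170)&(h[...,2]>140));m[:275]=0;m[310:]=0;m[:,:270]=0;m[:,330:]=0
ys,xs=np.nonzero(m);print(len(xs),xs.mean(),ys.mean())
for z in(.084,.086):
    d=atz('side',(xs.mean(),ys.mean()),z)-[.457,.0875,z];print(np.arctan2(d[1],-d[0])-.012,np.hypot(*d[:2]))
```

```text
t 16.0 eef [0.4584 0.0884 0.1551] yaw 0.2987 gap 0.021722620263923697 F [-0.72 -0.55  2.54]
offset [-0.0069 -0.0173  0.0007] dr [ 0.0002 -0.0002 -0.0008]
[0.02894583 0.11563996 0.03162301]
0 nan nan
nan nan
nan nan<stdin>:9: RuntimeWarning: Mean of empty slice.
  ret = ret.dtype.type(ret / rcount)
<stdin>:11: RuntimeWarning: Mean of empty slice.
```

Run:
```python
from h import *
import cv2
for f,nm in(('pics/side0.png',0),('pics/e_full.png',1)):
    b=cv2.imread(f).astype(int)[270:315,265:330]
    s=np.minimum(b[...,1],b[...,2])-b[...,0]
    ys,xs=np.nonzero((s>90)); 
    p=(xs.mean()+265,ys.mean()+270);print(len(xs),p)
    for z in(.084,.086):
        d=atz('side',p,z)-[.457,.0875,z];print(np.arctan2(d[1],-d[0])-.012,np.hypot(*d[:2]))
```

```text
31 (np.float64(303.35483870967744), np.float64(279.93548387096774))
0.08742632778550188 0.030444711281639555
0.12319885381421149 0.03151415762972725
32 (np.float64(284.1875), np.float64(284.65625))
1.2033209087919259 0.030049058669745873
1.186101295496937 0.03146961606614792
```

Spindle reads about 1.2. Now I'll let go gently, retreat and check.

{"fn": "step_arm", "kwargs": {"steps": [{"dr":[0,0,0],"offset":[0,0,-0.003],"claw":1},{"dr":[0,0,0],"offset":[0,0,0],"claw":0.7},{"dr":[0,0,0],"offset":[0,0,0],"claw":0.6},{"dr":[0,0,0],"offset":[0,0,0],"claw":0.5},{"dr":[0,0,0],"offset":[0,0,0],"claw":0.4}], "grip_force": 15}}

```text
t: 16.55
eef_pos: [0.4582, 0.0884, 0.1553]
ee_rot: [-3.107, -0.464, 0.0]
wrist_force: [-0.0, 0.9, 0.0]
finger_gap: 0.0487
gripper_force: 0.0
```

{"fn": "step_arm", "kwargs": {"steps": [{"dr":[0,0,0],"offset":[0,0,0],"claw":0.3},{"dr":[0,0,0],"offset":[0,0,0],"claw":0.3},{"dr":[0,0,0],"offset":[0,0,0],"claw":0.3},{"dr":[0,0,0],"offset":[0,0,0],"claw":0.3}]}}

```text
t: 16.95
eef_pos: [0.4583, 0.0884, 0.1555]
ee_rot: [3.107, 0.464, -0.0]
wrist_force: [-0.2, 0.2, 0.2]
finger_gap: 0.0658
gripper_force: 0.0
```

{"fn": "step_arm", "kwargs": {"steps": [{"dr":[0,0,0],"offset":[0,0,-0.2],"claw":0.3},{"dr":[0,0,0],"offset":[0,0,-0.4],"claw":0.3},{"dr":[0,0,0],"offset":[0,0,-0.4],"claw":0.3},{"dr":[0,0,0],"offset":[0,0,0],"claw":0.3},{"dr":[0,0,0],"offset":[0,0,0],"claw":0.3}]}}

```text
t: 17.45
eef_pos: [0.4587, 0.0884, 0.2562]
ee_rot: [3.107, 0.464, 0.003]
wrist_force: [-0.6, 0.0, 0.2]
finger_gap: 0.0659
gripper_force: 0.0
```

Run:
```python
from h import *
import cv2
a=optics.read_camera('scene')[:,:,::-1][140:250,190:290];f=optics.read_camera('side')[:,:,::-1];b=f[205:345,230:350]
cv2.imwrite('pics/f_full.png',f)
g=f.astype(int)[270:315,265:330];s=np.minimum(g[...,1],g[...,2])-g[...,0];ys,xs=np.nonzero(s>90)
d=atz('side',(xs.mean()+265,ys.mean()+270),.085)-[.457,.0875,.085];print('spindle',np.arctan2(d[1],-d[0])-.012)
o=np.zeros((560,800,3),np.uint8);o[:550,:400]=cv2.resize(a,(500,550))[:,:400];o[:,400:]=cv2.resize(b,(480,560))[:,:400]
cv2.imwrite('pics/f.png',o)
```

```text
spindle 1.1914206426844756
```

View pics/f.png

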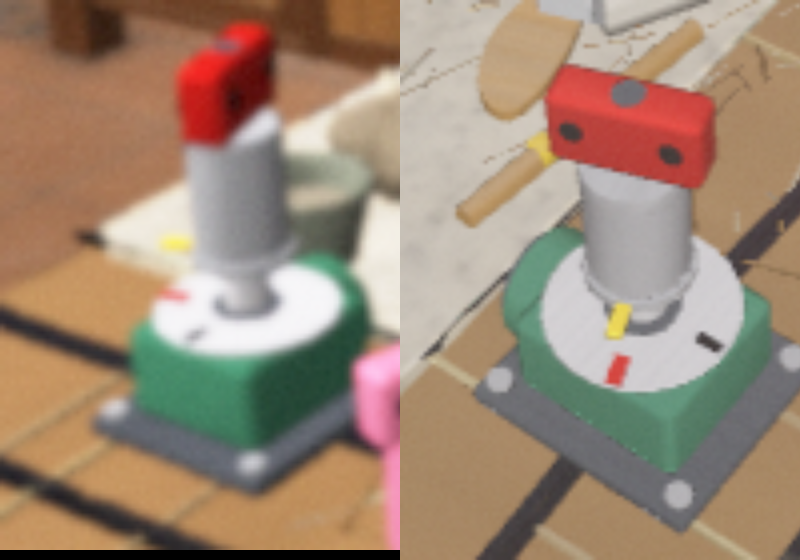

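The key stands upright and flush on the collar, the pointer (side crop (619,320)) is above the red mark (619,370), and the gripper is clear.

```bash
python3 -c "
from rig import job
print(job.hand_in())"
```

```text
the job is handed in; nothing more can be done
None
```

I handed the job in with the red key home on the collar and upright, the pointer at about 1.19 rad (red mark 1.2), and the gripper clear; the click was felt as a drop in push force, the axial push I measured peaked near 9 N, and no verdict came back.

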